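Clear the offcuts from the cut-off jig

TASK

Clear the plywood cut-off jig after a batch: first turn the crank until the cam's follower rests in the flat open dwell, so that the shutter over the chute is fully open, then push every offcut off the ledge so that it drops down the chute (slide them, do not lift them up), and when all are down crank back until the shutter is fully shut. At any time also turn the counter's reset knob back to its zero stop, and leave the tape measure and the box of screws alone.

Things in the scene. Friction and masses are not known exactly. Their poses are not given: they have to be found in the camera images.
- jig: Plywood cut-off jig, fixed, level; place and yaw vary. 194 mm wide (its x), 419 mm long (its y, -172 to 247). Origin on the bench, mid-width, below the ledge's lip. +y is the push direction: ledge at y -160 to 0, chute mouth at y 0 to 52, backstop wall at y 52 to 62 (top 150 mm above the bench), then the cam deck (90 mm high) with cam and crank.
- lip (a point): Middle of the ledge's lip, on top of the level deck (130 mm above the bench), axes as the jig's. The deck is 170 mm wide between side walls and 160 mm deep to a back wall; these walls rise 25 mm above the deck. The lip is open: beyond it (+y) is the chute's mouth.
- chute (a point): Centre of the chute's floor, 8 mm above the bench, under the middle of the mouth, axes as the jig's. The chute is a straight open-topped box, 170 mm (x) by 52 mm (y), one side of clear plastic. The shutter, a steel plate with its top 104 mm above the bench, closes it just below the ledge.
- cam_axis (a point): Point on the cam's upright shaft, at jig x 0, y 140 mm, 105 mm above the bench, axes as the jig's (does not turn).
- crank_grip (a point): Middle of the crank's upright wooden handle (20 mm thick, spins freely on its pin, from 131 to 183 mm above the bench; this point is 159 mm above it), 50 mm from the cam's shaft. It circles the shaft with the crank; seen from the shaft it lies in the jig's -x direction when joint cam is 0, in the -y direction at pi/2.
- cam (a joint): Crank and cam angle, rad, growing counter-clockwise from above, -0.5 to 4.7 (stops); stays where left; turns with about 0.3 N m. Below about 0.4 the shutter is shut (a light spring keeps its roller on the cam); turning up opens it; in the flat open dwell, 3.1 to 4.1 with its middle at 3.6, the shutter is fully open; beyond that it closes again, so crank back down to shut it.
- shutter (a joint): Travel of the shutter and of the follower roller it carries, driven by the cam: 0 m = mouth shut, 0.050 m = fully open (slid to the jig's +y, under the backstop).
- counter: Grey counter box on the bench, fixed, 120 x 100 x 50 mm, origin: centre of its underside, reset knob on top.
- reset_grip (a point): Point on the reset knob's axis at the height to grip it, 87 mm above the bench. The knob has a bar grip 14 mm thick, 46 mm long, top 94 mm above the bench, on a disc of 48 mm whose top is 64 mm above the bench.
- reset (a joint): Angle of the reset knob, rad: 0 = zero stop, grows clockwise seen from above, to 4.6; turn it counter-clockwise to reset it. At 0 its bar lies along the counter's x. Stays where it is left; turns with about 0.03 N m.
- offcut1: Offcut of flat bar, 24 x 34 x 14 mm (its x, y, z). Aluminium, loose, on the ledge at the start; origin: centre of its underside. Two to four of the offcuts are present, in any order across the ledge; absent ones read None.
- offcut2: Offcut of angle, 26 x 30 mm foot (its x, y), 26 mm high, 6 mm thick, upright leg on its -x side. Aluminium, loose, on the ledge at the start; origin: centre of its underside. Two to four of the offcuts are present, in any order across the ledge; absent ones read None.
- offcut3: Offcut of square tube lying with its bore along its y, 24 x 32 x 24 mm. Aluminium, loose, on the ledge at the start; origin: centre of its underside. Two to four of the offcuts are present, in any order across the ledge; absent ones read None.
- offcut4: Round slug standing on end, 26 mm diameter, 22 mm high. Aluminium, loose, on the ledge at the start; origin: centre of its underside. Two to four of the offcuts are present, in any order across the ledge; absent ones read None.
- tape: Tape measure, 66 x 40 x 60 mm, standing on the bench; not to be disturbed.
- screwbox: Cardboard box of screws, 110 x 75 x 60 mm; not to be disturbed.

How it is judged:
On the way, in this order (a step that is already met when the one before it is completed fails the run):
1. the cam rests in its open dwell (shutter fully open) (value of joint cam between 3.15 and 4.05 rad and value of joint shutter above 0.047 m and velocity of joint cam between -0.15 and 0.15 rad/s), for 0.3 s.
2. every offcut is down in the chute (x of offcut1 in the frame of chute between -0.095 and 0.095 m and y of offcut1 in the frame of chute between -0.035 and 0.035 m and z of each of offcut1, offcut2, offcut3, offcut4 in the frame of chute below 0.085 m and x of offcut2 in the frame of chute between -0.095 and 0.095 m and y of offcut2 in the frame of chute between -0.035 and 0.035 m and x of offcut3 in the frame of chute between -0.095 and 0.095 m and y of offcut3 in the frame of chute between -0.035 and 0.035 m and x of offcut4 in the frame of chute between -0.095 and 0.095 m and y of offcut4 in the frame of chute between -0.035 and 0.035 m), for 0.2 s.
3. the shutter is shut again (value of joint shutter below 0.003 m), for 0.2 s.
At the end, for the whole second after the job is handed in: Every offcut present lies inside the chute below the shutter, the shutter is shut (within 3 mm) and the reset knob is at its zero stop (within 0.07 rad) (all of step 2 and value of joint shutter below 0.003 m and value of joint reset below 0.07 rad); the robot touches nothing.
It fails at once if an offcut is lifted more than 50 mm above the ledge (height (world z) of any of offcut1, offcut2, offcut3, offcut4 above 0.18 m).
It fails at once if the tape measure or the screw box is moved more than 30 mm (distance of any of tape, screwbox from where it was at the start of the episode above 0.03 m).
Of offcut1, offcut2, offcut3, offcut4 only 2 to 4 are there at a start; the rules pass over those that are not, and their reading is None.
At some moment in a run one of offcut1, offcut2, offcut3, offcut4 may be knocked a few centimetres aside while the robot is not near it.
Once in a run the grip may slacken for a moment while it holds something.
It also fails if it takes over 192 s, if anything falls off the work surface, if the arm or the gripper's body presses on something with over 40 N, if the wrist force passes 120 N, or if a joint passes its speed limit or range.

ROBOT

A 6-joint arm with a two-finger parallel gripper is mounted at the origin on the work surface. World frame = base frame: x ahead of the robot, y to its left, z up, the work surface at z = 0. Lengths are in m, angles in rad, forces in N, time in s.
With the tool pointing down it reaches from about 0.325 to 0.9 m from the base axis. Payload 6.1 kg.
Tool frame: the origin (TCP) lies at the centre of the arm's flange, where the gripper is bolted on; the fingertips stand 173 mm ahead of it and the grasp point (between the pads) lies 155 mm ahead of it; z points along the fingers, y is the line along which they close (so a half turn about z gives the same grasp; the last joint's range is limited). The gripper opens to 85 mm and grips with 20 to 120 N. Pads are 22 mm wide; open, the fingers measure 114 mm over their backs; the gripper's body (76 mm by 85 mm) begins 54 mm behind the grasp point. The pads swing forward as they close: fully open they stand 13 mm farther back than shut.
Start: joints at [-1.247, 0.22, 1.526, -0, 1.395, -0.126], TCP at [0.272, -0.563, 0.405] pointing down, gripper open.
Joint ranges: [-2.98, 2.98], [-0.91, 2.08], [0.09, 2.57], [-1.24, 4.39], [0.2, 2.65], [-2.68, 2.68]. Speed limits (rad/s): [2.57, 2.57, 3.01, 3.14, 3.14, 3.14].

INTERFACE

Orientations are given as a 3x3 rotation matrix whose columns are the frame's x, y, z axes.
In Python, from workcell import ctrl gives the robot as it stands. Calls block until the motion is done:
- ctrl.goto(position, orientation): joint-space move of the TCP to a pose.
- ctrl.servo_line(position, velocity=0.15, frame=None): straight line of the TCP; frame=None keeps the orientation; velocity is the mean speed in m/s.
- ctrl.movej(angles): joint-space move.
- ctrl.open_gripper() and ctrl.gripper_close(f_grip=None): open the fingers fully, or close them until they stop; f_grip is the grip in N (None keeps the last).
- ctrl.dwell(seconds).
- ctrl.solve_ik(position, orientation): joint angles nearest the present ones, or None.
- ctrl.read_state(): the state.
- ctrl.capture(name): name is "scene" or "side" or "wrist"; returns the picture (420x560x3 uint8, blue, green, red); there is no depth.
- ctrl.get_calibration(name): a dict with "camera_matrix" (3x3 intrinsics, pixels), "dist" ([k1, k2, p1, p2, k3] as OpenCV has them; the pictures are not rectified), "pose" (4x4, takes a point from camera to world coordinates). Camera axes: x right, y down, z forward; pixel columns grow to the right and rows downward; lengths in m; the calibration is good to about 2 mm. A picture is of the moment at which its call begins: read the wrist's pose just before it. get_calibration takes no time and is no camera call; for the wrist camera it gives the pose at the moment of the call.
A pose or a line that the arm cannot do raises ctrl.Unreachable and nothing moves.
- ctrl.sign_off(): hands the job in; it is judged then, once.
The state is a dict: "time_s": time; "qpos": joint angles; "dq": joint speeds; "tau": joint torques, N m; "tool_pos": TCP position; "tcp_rot": TCP orientation; "wrist_force": force on the tool from outside, world axes, zero at the start; "ft_torque": the same for the moment, N m; "width": finger opening in m; "grip_force": force on a finger pad.
Only numpy, scipy, OpenCV 4.12 (cv2) and the standard library are available. Lean on these libraries where they do the work, as an engineer would, in place of code of your own. Each camera call takes 0.05 s, during which the arm holds its last target. There are 200 camera calls.

## Working session

There is one attempt and no reset: what is moved stays moved. The work goes in short steps, each a Python script; the robot and the scene stay as the last script left them, time stands still between calls to the robot, and variables do not carry over. Pictures are saved under pics/ and viewed, at most 14 in all, crops included, and the job is handed in when it is done.

```bash
mkdir -p pics; ls
python3 - <<'E'
from workcell import ctrl
import cv2,numpy as np
np.set_printoptions(precision=4,suppress=True)
for n in("scene","side"):
    c=ctrl.get_calibration(n);print(n,c)
    cv2.imwrite(f"pics/{n}0.png",cv2.resize(ctrl.capture(n),(800,600),interpolation=cv2.INTER_CUBIC))
c=ctrl.get_calibration("wrist");print(c);cv2.imwrite("pics/wrist0.png",ctrl.capture("wrist"))
print(ctrl.read_state())
E
```

```text
pics
workcell.py
scene {'camera_matrix': array([[409.3339,   0.    , 282.114 ],
       [  0.    , 409.3339, 208.6767],
       [  0.    ,   0.    ,   1.    ]]), 'dist': array([-0.0129,  0.    ,  0.    ,  0.    ,  0.    ]), 'pose': array([[ 0.844 ,  0.3209, -0.4297,  0.9901],
       [ 0.5362, -0.5213,  0.6639, -0.6314],
       [-0.0109, -0.7908, -0.612 ,  0.738 ],
       [ 0.    ,  0.    ,  0.    ,  1.    ]])}
side {'camera_matrix': array([[480.2643,   0.    , 278.4337],
       [  0.    , 480.2643, 210.8835],
       [  0.    ,   0.    ,   1.    ]]), 'dist': array([-0.1458,  0.    ,  0.    ,  0.    ,  0.    ]), 'pose': array([[-0.7936, -0.4045,  0.4546, -0.0304],
       [-0.6082,  0.5026, -0.6144,  0.8534],
       [ 0.02  , -0.7641, -0.6448,  0.9663],
       [ 0.    ,  0.    ,  0.    ,  1.    ]])}
{'camera_matrix': array([[301.0985,   0.    , 274.3543],
       [  0.    , 301.0985, 206.1992],
       [  0.    ,   0.    ,   1.    ]]), 'dist': array([-0.0257,  0.    ,  0.    ,  0.    ,  0.    ]), 'pose': array([[ 0.4345, -0.8659, -0.248 ,  0.3351],
       [-0.9007, -0.4181, -0.1184, -0.5322],
       [-0.0011,  0.2748, -0.9615,  0.3724],
       [ 0.    ,  0.    ,  0.    ,  1.    ]])}
{'time_s': 0.15, 'qpos': array([-1.2471,  0.221 ,  1.5274, -0.    ,  1.3947, -0.1261]), 'dq': array([ 0.0012, -0.0019, -0.0038,  0.001 , -0.0001, -0.    ]), 'tau': array([  0.0007, -49.7486, -38.9905,  -0.0003,   0.0071,  -0.    ]), 'tool_pos': array([ 0.2717, -0.5626,  0.4039]), 'tcp_rot': array([[ 0.9005,  0.4348, -0.0005],
       [ 0.4348, -0.9005,  0.0014],
       [ 0.0002, -0.0015, -1.    ]]), 'wrist_force': array([0.5355, 0.0362, 0.2937]), 'ft_torque': array([-0.0181, -0.0184,  0.0096]), 'grip_force': 0.0, 'width': 0.08571083741614606}
```

View pics/scene0.png

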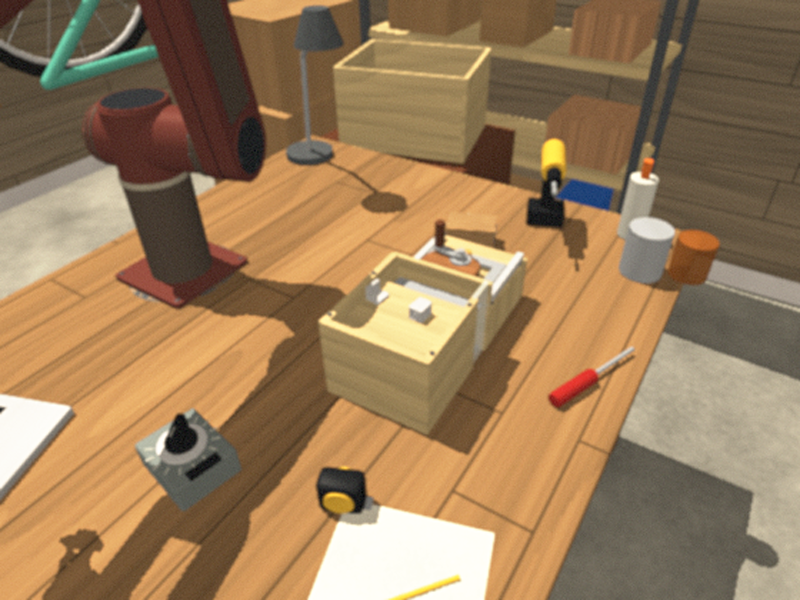

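View pics/side0.png

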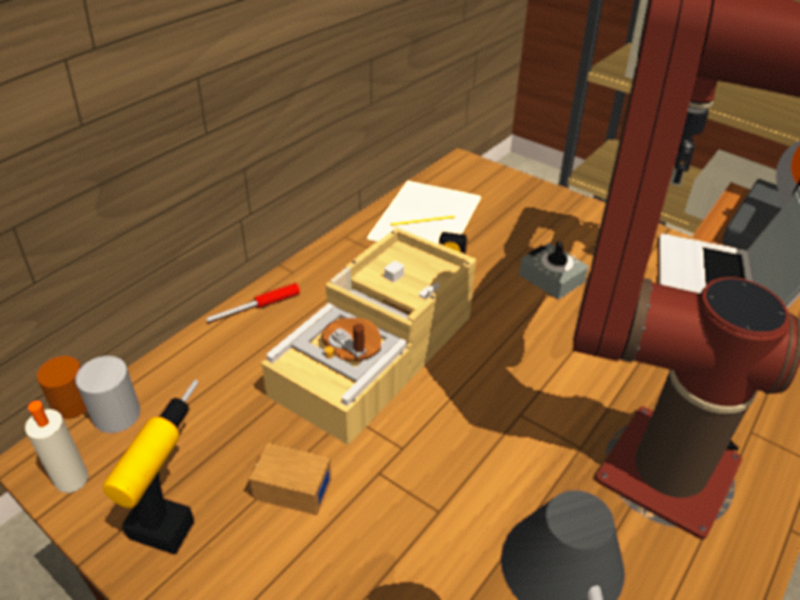

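Scene shows the jig mid-bench (ledge near, ~(400,300); two offcuts at (376,292) and (420,310)), counter at (187,458) with black bar, tape at (340,490), box of screws at (470,228). Side shows the crank handle at (358,338) and the same parts. Now enlarged crops.

Run:
```python
import cv2
from workcell import ctrl
a=ctrl.capture("scene");b=ctrl.capture("side")
# native coords; crops 200x150 -> x4
for n,im,(x,y) in(("cs",a,(200,150)),("cd",b,(160,160))):
    c=im[y:y+150,x:x+200];cv2.imwrite(f"pics/{n}.png",cv2.resize(c,(800,600),interpolation=cv2.INTER_CUBIC))
# counter: both
c1=a[270:370,85:185];c2=b[150:250,340:440]
cv2.imwrite("pics/cc.png",cv2.resize(cv2.hconcat([c1,c2]),(800,400),interpolation=cv2.INTER_CUBIC))
```

```text
(no output)
```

View pics/cs.png

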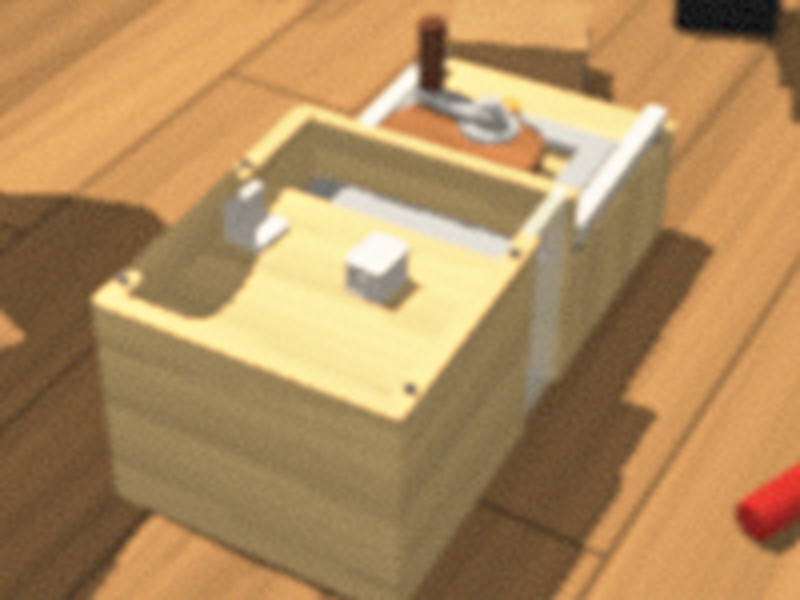

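View pics/cd.png

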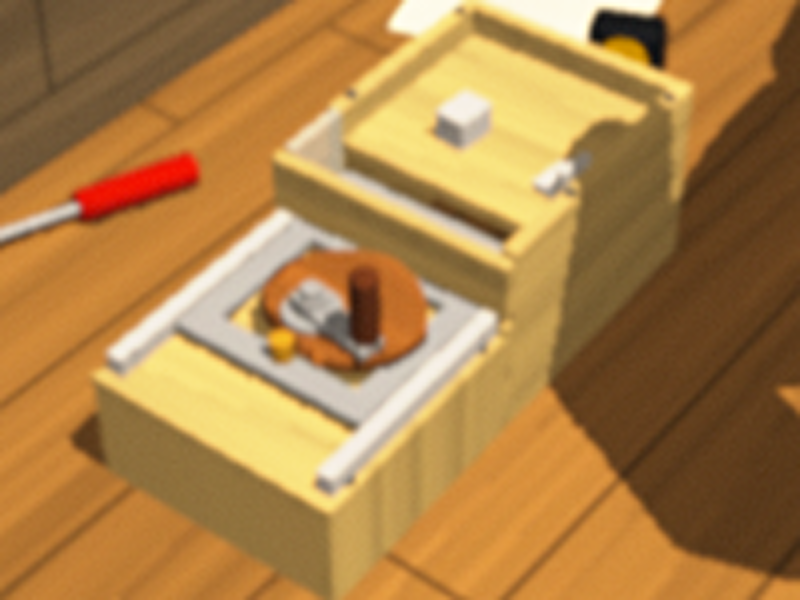

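View pics/cc.png

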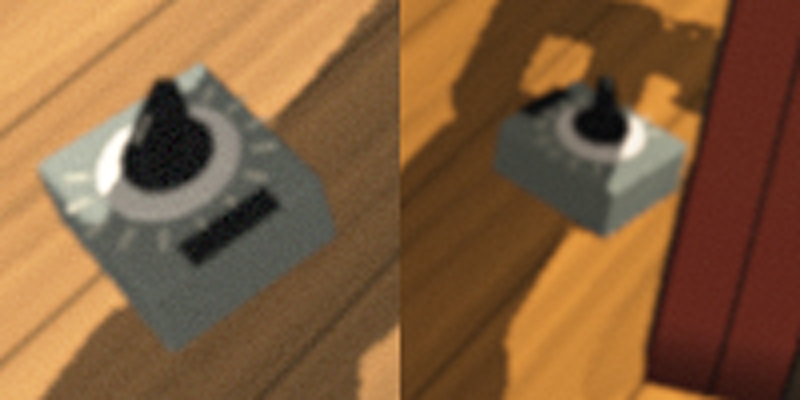

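Crops: jig corners, handle (scene crop (432,20)-(430,88), side crop (366,270)-(362,345)), offcuts — angle at scene (252,220)/side (560,178), tube or bar at scene (377,268)/side (463,118); counter clear, knob bar angle not readable. Fit jig pose and triangulate.

```bash
cat > h.py <<'E'
from workcell import ctrl
import numpy as np, cv2
from scipy.optimize import least_squares
np.set_printoptions(precision=4,suppress=True)
def proj(c,P):
    T=np.linalg.inv(c["pose"]);r,_=cv2.Rodrigues(T[:3,:3])
    return cv2.projectPoints(np.atleast_2d(P).astype(float),r,T[:3,3],c["camera_matrix"],c["dist"])[0][:,0]
def ray(c,uv):
    n=cv2.undistortPoints(np.array([[uv]],float),c["camera_matrix"],c["dist"])[0,0]
    d=c["pose"][:3,:3]@[n[0],n[1],1];return c["pose"][:3,3],d/np.linalg.norm(d)
def atz(c,uv,z):
    o,d=ray(c,uv);return o+d*(z-o[2])/d[2]
def tri(*obs):
    A=np.zeros((3,3));b=np.zeros(3);R=[ray(*x) for x in obs]
    for o,d in R:
        M=np.eye(3)-np.outer(d,d);A+=M;b+=M@o
    p=np.linalg.solve(A,b);return p,max(np.linalg.norm(np.cross(p-o,d)) for o,d in R)
E
cat > fit.py <<'E'
from h import *
S=ctrl.get_calibration("scene");D=ctrl.get_calibration("side")
s=lambda u,v:(200+(u-1.5)/4,150+(v-1.5)/4); d=lambda u,v:(160+(u-1.5)/4,160+(v-1.5)/4)
J=[(S,s(92,300),(-97,-172,155)),(S,s(402,418),(97,-172,155)),(S,s(118,495),(-97,-172,0)),(S,s(400,602),(97,-172,0)),
(S,s(303,105),(-97,62,150)),(S,s(578,192),(97,62,150)),
(D,d(97,375),(97,247,90)),(D,d(335,512),(-97,247,90)),(D,d(335,598),(-97,247,0)),(D,d(470,5),(97,-172,155)),(D,d(690,88),(-97,-172,155)),(D,d(275,155),(97,62,150)),(D,d(510,265),(-97,62,150))]
def T(p,P):
    c,s_=np.cos(p[2]),np.sin(p[2]);P=np.array(P)/1000
    return np.array([p[0]+c*P[0]-s_*P[1],p[1]+s_*P[0]+c*P[1],P[2]+p[3]])
f=lambda p:np.concatenate([proj(c,T(p,P))[0]-uv for c,uv,P in J])
r=least_squares(f,[.6,-.1,.3,0],loss="soft_l1");print("jig x y yaw dz",r.x);print(r.fun.reshape(-1,2).round(1))
p=r.x;c,s_=np.cos(p[2]),np.sin(p[2]);R=np.array([[c,-s_,0],[s_,c,0],[0,0,1]]);o=np.array([p[0],p[1],0])
def show(n,a,b):
    q,e=tri((S,a),(D,b));print(n,q,"err",e,"jig",R.T@(q-o));return q
show("handle top",s(432,20),d(366,270));show("handle bot",s(430,88),d(362,345))
show("roller",s(513,105),d(282,345))
show("tube top c",s(380,248),d(466,104));show("angle leg top",s(248,188),d(580,158));
show("angle foot corner?",s(270,235),d(550,180))
cs=lambda u,v:(85+(u-1.5)/4,270+(v-1.5)/4);cd=lambda u,v:(340+(u-401.5)/4,150+(v-1.5)/4)
show("corner A",cs(38,165),cd(582,85));show("knob ring",cs(167,165),cd(602,130));show("knob top",cs(168,82),cd(606,80))
print("counter top pts", [atz(S,cs(*q),.05)[:2] for q in((38,165),(200,65))],[atz(D,cd(*q),.05)[:2] for q in((500,140),(582,85),(685,148),(610,185))])
E
python3 fit.py
```

```text
jig x y yaw dz [0.5888 0.0564 0.0519 0.0026]
[[-0.5  0.1]
 [-0.   0.2]
 [-0.6  0. ]
 [-0.6  3.8]
 [ 0.1 -0.2]
 [ 0.5 -1. ]
 [-1.   0.2]
 [-0.4 -0. ]
 [ 0.7  2. ]
 [-0.5 -3. ]
 [ 0.6 -1.2]
 [-1.   0.1]
 [-0.1  0.7]]
handle top [0.5344 0.2    0.1862] err 0.0004463766317905788 jig [-0.0469  0.1462  0.1862]
handle bot [0.5322 0.2064 0.1288] err 0.0006296113089109278 jig [-0.0488  0.1527  0.1288]
roller [0.5815 0.2305 0.1178] err 0.0020323661560430807 jig [0.0017 0.1742 0.1178]
tube top c [0.6121 0.0019 0.1583] err 0.0018024456905879952 jig [ 0.0204 -0.0557  0.1583]
angle leg top [0.515  0.006  0.1615] err 0.0038513998785810466 jig [-0.0764 -0.0466  0.1615]
angle foot corner? [0.5336 0.0065 0.1331] err 0.0003918109776503492 jig [-0.0578 -0.047   0.1331]
corner A [ 0.4285 -0.3881  0.0898] err 0.030162672282316172 jig [-0.1832 -0.4356  0.0898]
knob ring [ 0.4197 -0.3533  0.055 ] err 0.001368539616511487 jig [-0.1902 -0.4004  0.055 ]
knob top [ 0.422  -0.3406  0.1093] err 0.003531064936261438 jig [-0.1872 -0.3878  0.1093]
counter top pts [array([ 0.3592, -0.3869]), array([ 0.3782, -0.2938])] [array([ 0.4798, -0.2962]), array([ 0.4639, -0.4076]), array([ 0.3571, -0.383 ]), array([ 0.3829, -0.3002])]
```

View pics/wrist0.png

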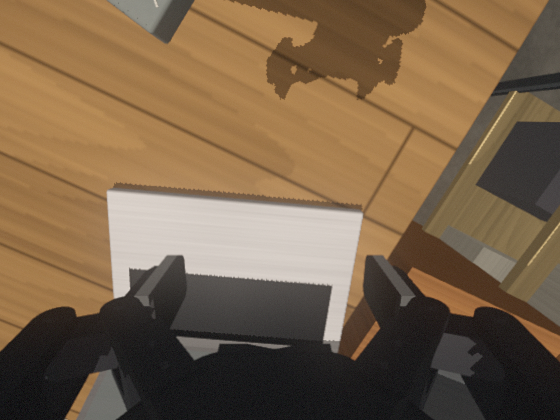

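Wrist view shows only a white notebook and the counter's corner at (150,20). Jig fits (0.589, 0.056, yaw 0.052), crank about -0.18 rad, shut. Two wrist views of the knob next.

Run:
```python
from h import *
import pickle
st=ctrl.read_state();R=st["tcp_rot"]
k=np.array([.42,-.353,0]);out=[];cal=[]
for a,b in((-.05,0.0),(-.09,.05)):
    ctrl.goto(k+R[:,0]*a+R[:,1]*b+[0,0,.33],R);ctrl.dwell(.2)
    cal.append(ctrl.get_calibration("wrist"));im=ctrl.capture("wrist")
    u,v=proj(cal[-1],[.42,-.353,.08])[0];x=int(np.clip(u-100,0,360));y=int(np.clip(v-100,0,220))
    print(u,v,"crop origin",x,y)
    out.append(cv2.resize(im[y:y+200,x:x+200],(400,400),interpolation=cv2.INTER_CUBIC));cal[-1]["o"]=(x,y)
pickle.dump(cal,open("kcal.pkl","wb"))
cv2.imwrite("pics/knob.png",cv2.hconcat(out))
```

```text
271.893256113789 148.2691389640153 crop origin 171 48
202.03277392062773 91.26560059317345 crop origin 102 0
```

View pics/knob.png

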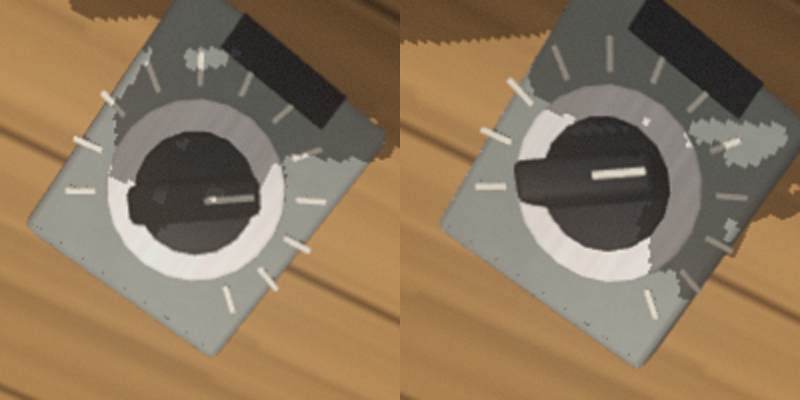

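Both views show the black knob, white mark on its right half, disc centre (196,190) / (608,184), box corners (30,220), (215,355), (385,130).

Run:
```python
from h import *
import pickle
A,B=pickle.load(open("kcal.pkl","rb"))
a=lambda u,v:(A["o"][0]+(u-.5)/2,A["o"][1]+(v-.5)/2);b=lambda u,v:(B["o"][0]+(u-400.5)/2,B["o"][1]+(v-.5)/2)
for n,p,q in(("disc rim c",(196,190),(610,183)),("mark outer end",(254,198),(644,172)),("mark inner",(207,201),(593,177)),
  ("corner L",(30,222),(443,223)),("corner B",(215,355),(638,366)),("disp L",(222,45),(629,30)),("disp R",(322,128),(740,118))):
    print(n,*tri((A,a(*p)),(B,b(*q))))
c=[atz(A,a(*p),.05) for p in((30,222),(215,355),(385,132))];print(c,np.linalg.norm(c[1]-c[0]),np.linalg.norm(c[2]-c[1]))
cc=(c[0]+c[2])/2;print("centre",cc)
v=c[2]-c[1];print("dir B->R",np.arctan2(v[1],v[0]));v=c[1]-c[0];print("dir L->B",np.arctan2(v[1],v[0]))
m=atz(A,a(254,198),.094)-atz(A,a(207,201),.094);print("mark dir",np.arctan2(m[1],m[0]))
m=atz(B,b(644,172),.094)-atz(B,b(593,177),.094);print("mark dir",np.arctan2(m[1],m[0]))
# zero tick etc at z .05
d=atz(A,a(196,190),.064);print("disc c",d, atz(B,b(610,183),.064))
for t in((80,190),(228,300)):
    w=atz(A,a(*t),.05)-d;print("tick ang",np.arctan2(w[1],w[0]))
print(ctrl.read_state()["qpos"])
```

```text
disc rim c [ 0.4209 -0.3497  0.0534] 0.00020697550796665835
mark outer end [ 0.4295 -0.3677  0.0943] 0.00014805635799073298
mark inner [ 0.4214 -0.3538  0.0948] 0.0005058580691130901
corner L [ 0.3777 -0.2923  0.0448] 0.00011099617467856142
corner B [ 0.3597 -0.3875  0.0511] 0.00039803467199702234
disp L [ 0.4735 -0.3352  0.0509] 0.000533401178774669
disp R [ 0.464  -0.3845  0.0496] 3.1966738762463115e-05
[array([ 0.3791, -0.2934,  0.05  ]), array([ 0.3598, -0.3877,  0.05  ]), array([ 0.4736, -0.4077,  0.05  ])] 0.09623184201037237 0.11551970906906822
centre [ 0.4263 -0.3506  0.05  ]
dir B->R -0.17441197930601038
dir L->B -1.7725264633594449
mark dir -1.0598536519612214
mark dir -1.0335153168179785
disc c [ 0.4214 -0.3495  0.064 ] [ 0.4212 -0.3522  0.064 ]
tick ang 2.0380165964691592
tick ang -2.420861482847365
[-1.0192  0.1471  1.7554  0.0004  1.2404  0.1008]
```

Knob measured at z 0.094 (as given), bar at -1.05 rad, counter x at -0.18: reset is 0.86 or 4.0. Grip with joint 6 having enough ccw travel for both and turn until the torque rises.

```bash
cat >> h.py <<'E'
def rot(yaw): # tool down, tool y at yaw
    c,s=np.cos(yaw),np.sin(yaw);return np.array([[-s,c,0],[c,s,0],[0,0,-1.]])
E
python3 - <<'E'
from h import *
K=np.array([.4212,-.351,.242]);y0=-1.047-np.pi/2
for y in(-1.12-.75,y0): ctrl.goto(K+[0,0,.1],rot(y))
print(ctrl.read_state()["qpos"])
ctrl.servo_line(K);ctrl.gripper_close(f_grip=30)
s=ctrl.read_state();print(s["width"],s["ft_torque"],s["wrist_force"],s["time_s"])
m0=s["ft_torque"][2];hist=[]
for i in range(1,45):
    y=y0+.1*i;ctrl.goto(K,rot(y));s=ctrl.read_state()
    hist.append(s["ft_torque"][2]-m0)
    if i%3==0:print(i,round(.1*i,2),s["ft_torque"].round(3),s["wrist_force"].round(1),round(s["width"],4))
    if abs(hist[-1]-hist[0])>.25: break
print(i,np.round(hist,3),ctrl.read_state()["qpos"],s["time_s"],s["width"])
E
```

```text
[-0.8394  0.0918  1.7921 -0.0001  1.2578  1.7766]
0.01328459177654823 [-0.1694  0.7825  0.0645] [-6.6814 -1.8025  3.5893] 5.125
3 0.3 [0.03  0.688 0.023] [-4.7 -0.7  4.9] 0.013
6 0.6 [0.41  0.521 0.042] [-3.6  1.1  6.4] 0.0138
9 0.9 [0.775 0.474 0.041] [-2.8  4.7  7.6] 0.0135
12 1.2 [1.031 0.486 0.035] [-2.2  6.   8.4] 0.0134
15 1.5 [1.481 0.616 0.033] [-2.8  8.6 10.8] 0.0134
18 1.8 [1.769 0.947 0.073] [-5.3 10.8 13.3] 0.0132
21 2.1 [1.95  1.303 0.037] [-7.7 12.7 16.1] 0.0134
24 2.4 [2.144 1.734 0.015] [-10.4  12.7  18.6] 0.0131
27 2.7 [2.18  2.147 0.008] [-13.4  12.8  19.4] 0.0133
30 3.0 [2.046 2.63  0.02 ] [-15.7  12.7  20.3] 0.0137
33 3.3 [ 1.875  2.895 -0.022] [-17.9  11.6  21.9] 0.0134
36 3.6 [1.596 3.267 0.064] [-20.2   9.6  23.1] 0.0137
39 3.9 [1.174 3.401 0.039] [-21.1   7.7  20.5] 0.0131
41 [-0.043 -0.026 -0.041  0.027 -0.025 -0.023 -0.021 -0.03  -0.023 -0.036
 -0.036 -0.029 -0.082 -0.049 -0.031 -0.047 -0.094  0.008 -0.122 -0.09
 -0.028 -0.099 -0.066 -0.049 -0.091 -0.044 -0.057 -0.035 -0.056 -0.044
 -0.034 -0.053 -0.087 -0.059 -0.029 -0.    -0.081 -0.051 -0.026 -0.137
 -1.598] [-0.8403  0.2144  1.8604 -0.0025  1.0752 -2.3145] 15.375 0.01321582336018386
```

Stop found at about 4.0 rad, as predicted. Release, look.

Run:
```python
from h import *
K=np.array([.4212,-.351,.242]);y0=-1.047-np.pi/2
ctrl.goto(K,rot(y0+4.03));print(ctrl.read_state()["ft_torque"])
ctrl.open_gripper();ctrl.servo_line(K+[0,0,.1])
R=rot(-1.12);k=np.array([.4212,-.351,0])
ctrl.goto(k+[0,0,.36],rot(0));
ctrl.goto(k+R[:,0]*-.05+[0,0,.33],R);ctrl.dwell(.2)
im=ctrl.capture("wrist");cv2.imwrite("pics/knob2.png",im[40:260,150:400])
s=ctrl.read_state();print(s["time_s"],s["wrist_force"])
```

```text
[ 0.8935  2.5594 -0.6182]
19.625 [ 0.2037  0.4962 -0.3303]
```

View pics/knob2.png

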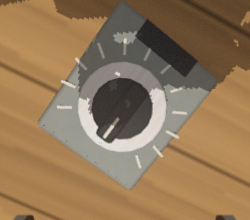

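The mark now points along the counter's long axis, at the gap's middle (105,135): knob at zero. Now the crank, gripped tangentially and turned with the crank.

```bash
cat > crank.py <<'E'
from h import *
JX,JY,JW=.5888,.0564,.0519
def jig(x,y,z): 
    c,s=np.cos(JW),np.sin(JW);return np.array([JX+c*x-s*y,JY+s*x+c*y,z])
AX=jig(0,.14,0)
def hp(th,off=np.zeros(3),dz=0):
    a=JW+np.pi+th;return AX+.05*np.array([np.cos(a),np.sin(a),0])+off+[0,0,.316+dz], rot(JW+th-np.pi/2)
def turn(t0,t1,off=np.zeros(3),step=.15):
    ths=np.linspace(t0,t1,int(np.ceil(abs(t1-t0)/step))+1)[1:];off=off.copy()
    for i,t in enumerate(ths):
        ctrl.goto(*hp(t,off));s=ctrl.read_state();F=s["wrist_force"]*[1,1,0]
        a=JW+np.pi+t;n=np.array([np.cos(a),np.sin(a),0]);
        off=off+4e-5*(F@n)*n
        if i%4==0 or s["width"]<.015:print(round(t,2),"Frad %.1f Ft %.1f"%(F@n,F@[-n[1],n[0],0]),"w %.4f"%s["width"],off*1000)
        if s["width"]<.014 or np.linalg.norm(F)>70: print("STOP",t,s["wrist_force"],s["width"]);break
    return t,off
E
python3 - <<'E'
from crank import *
t0=-.185
s=ctrl.read_state();ctrl.servo_line(s["tool_pos"]+[0,0,.1],velocity=.3)
P,R=hp(t0,dz=.1)
ctrl.goto(*hp(t0+1.0,dz=.12)) ;print(ctrl.read_state()["qpos"]);ctrl.goto(P,R);print(ctrl.read_state()["qpos"])
ctrl.servo_line(hp(t0)[0],velocity=.08);s=ctrl.read_state();print(s["wrist_force"])
ctrl.gripper_close(f_grip=60);s=ctrl.read_state();print(s["wrist_force"],s["width"],s["time_s"])
if s["width"]>.016:
    t,off=turn(t0,3.6);ctrl.dwell(.5);s=ctrl.read_state();print(t,off,s["wrist_force"],s["width"],s["time_s"],s["qpos"])
E
```

```text
[ 0.1408  0.0736  1.6314 -0.0004  1.4368  0.846 ]
[ 0.2248  0.0804  1.6612 -0.0001  1.3998  1.9282]
[-0.6042 -0.329   1.0853]
[-0.2072  1.4054  2.387 ] 0.018580367942359514 25.1417
-0.04 Frad -0.4 Ft -0.4 w 0.0184 [0.0148 0.0002 0.    ]
0.54 Frad -3.9 Ft -1.7 w 0.0186 [0.4991 0.2221 0.    ]
1.13 Frad -2.1 Ft -2.0 w 0.0187 [0.7939 0.6135 0.    ]
1.71 Frad -1.7 Ft -0.4 w 0.0183 [0.8199 0.9269 0.    ]
2.29 Frad 0.2 Ft -0.5 w 0.0187 [0.8411 0.8951 0.    ]
2.87 Frad 4.4 Ft -1.9 w 0.0189 [1.2274 0.7502 0.    ]
3.45 Frad 5.7 Ft 0.3 w 0.0186 [2.119  0.8899 0.    ]
3.6 [0.0023 0.001  0.    ] [3.6545 4.205  3.4976] 0.018930033356168073 32.5583 [ 0.2218  0.3847  1.4936  0.001   1.2612 -1.8534]
```

```bash
cat > look.py <<'E'
from crank import *
import pickle,sys
n=sys.argv[1];cal=[];out=[]
R=rot(JW)
for x,y in((0,-.10),(.03,-.14)):
    ctrl.goto(jig(x,y,.40),R);ctrl.dwell(.2);c=ctrl.get_calibration("wrist");im=ctrl.capture("wrist");cal.append(c);out.append(im)
    print(proj(c,[jig(0,0,.13),jig(-.085,0,.13),jig(.085,-.16,.13)]))
pickle.dump((cal,out),open(n+".pkl","wb"))
cv2.imwrite(f"pics/{n}.png",cv2.resize(out[0],(800,600),interpolation=cv2.INTER_CUBIC))
cv2.imwrite(f"pics/{n}b.png",cv2.resize(out[1],(800,600),interpolation=cv2.INTER_CUBIC))
print(ctrl.read_state()["time_s"])
E
python3 - <<'E'
from crank import *
off=np.array([.0023,.001,0])
ctrl.open_gripper();ctrl.servo_line(hp(3.6,off,.1)[0],velocity=.15)
ctrl.goto(jig(0,0,.42),rot(JW+.8))
E
python3 look.py look1
```

```text
[[273.3473  79.6169]
 [158.838   79.7116]
 [368.7724 274.2205]]
[[231.6295  18.7549]
 [112.4006  19.9836]
 [338.975  231.6029]]
36.425
```

View pics/look1.png

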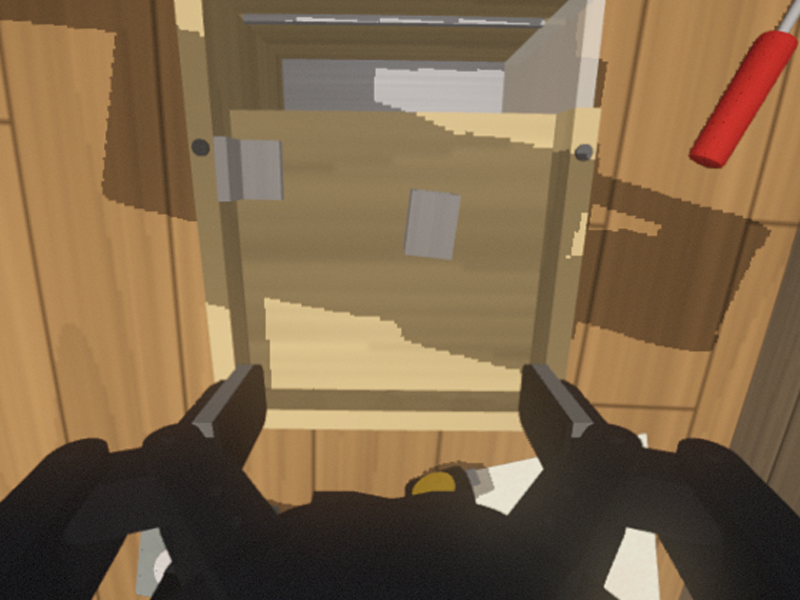

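Lip at row 112, mouth open with floor visible; angle offcut at (217–283, 137–200) against the left wall, block at (405–460, 188–260), slightly turned. Compute positions using both views.

View pics/look1b.png

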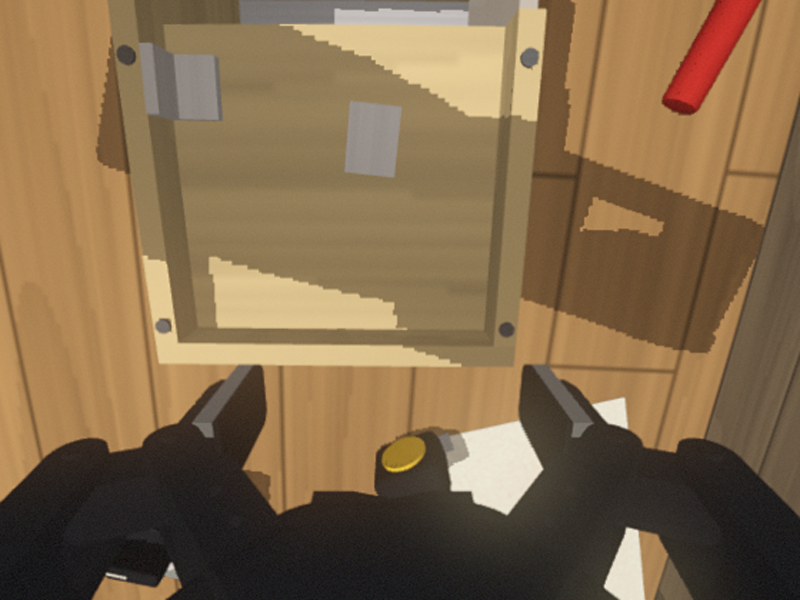

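Run:
```python
from crank import *
import pickle
(A,B),_=pickle.load(open("look1.pkl","rb"))
n=lambda p:((p[0]+.5)*.7-.5,(p[1]+.5)*.7-.5)
c,s=np.cos(JW),np.sin(JW);Rj=np.array([[c,s,0],[-s,c,0],[0,0,1]])
for k,p,q in(("foot far R",(281,139),(217,55)),("foot near R",(283,199),(221,120)),("leg top near outer",(217,201),(147,114)),
 ("blk FL",(412,188),(350,101)),("blk FR",(460,195),(401,107)),("blk NL",(405,254),(345,171)),("blk NR",(452,260),(394,177)),
 ("lip L",(231,110),(163,25)),("back L deck",(265,391),(191,328)),("back R deck",(532,392),(487,331)),("lip R",(556,112),(506,27))):
    P,e=tri((A,n(p)),(B,n(q)));print(k,(Rj@(P-[JX,JY,0])*1000).round(1),"err mm",round(e*1000,1))
```

```text
foot far R [-57.5 -12.5 131.1] err mm 0.1
foot near R [-58.1 -43.2 132.1] err mm 0.1
leg top near outer [-85.4 -42.7 153.2] err mm 0.2
blk FL [ 10.5 -36.8 149.4] err mm 0.2
blk FR [ 34.4 -39.9 151.5] err mm 0.0
blk NL [  7.5 -69.  154.2] err mm 0.1
blk NR [ 31.1 -71.7 155.9] err mm 0.0
lip L [-82.8   1.6 131. ] err mm 0.4
back L deck [ -67.6 -141.8  167.7] err mm 3.1
back R deck [  85.8 -157.7  135. ] err mm 0.6
lip R [ 88.3   2.4 122.8] err mm 0.1
```

Heights and sizes agree (deck 131, tube top ~153, square tube at jig (21,-54), angle at (-71,-28) mm). Push both with closed fingers, finding the deck by touch.

```bash
cat > push.py <<'E'
from crank import *
def push(x,ys,ye=.004,yaw=0):
    R=rot(JW+yaw);ctrl.goto(jig(x,ys,.36),R);ctrl.servo_line(jig(x,ys,.315),velocity=.1)
    f0=ctrl.read_state()["wrist_force"][2];z=.315
    while z>.3005:
        z-=.001;ctrl.servo_line(jig(x,ys,z),velocity=.03);f=ctrl.read_state()["wrist_force"][2]
        if f-f0>4:break
    z+=.0012;print("deck contact z",z,f-f0)
    for y in np.linspace(ys,ye,8)[1:]:
        ctrl.servo_line(jig(x,y,z),velocity=.05);F=ctrl.read_state()["wrist_force"];print(round(y,3),F.round(1))
    ctrl.dwell(.2);ctrl.servo_line(jig(x,ye-.03,z+.003),velocity=.1);ctrl.servo_line(jig(x,ye-.03,.40),velocity=.2)
E
python3 - <<'E'
from push import *
ctrl.gripper_close(f_grip=40)
push(.021,-.105);push(-.067,-.075)
ctrl.goto(jig(0,-.1,.4),rot(JW))
print(ctrl.read_state()["time_s"])
E
sed -i 's/(0,-.10),(.03,-.14)/(0,-.08),(.03,-.14)/' look.py;python3 look.py look2
```

```text
deck contact z 0.30319999999999997 7.913062475982669
-0.089 [-1.2  3.9  4.8]
-0.074 [-0.7 -0.4  5.2]
-0.058 [-0.1  0.4  5.6]
-0.043 [ 0.3 -0.6  5.5]
-0.027 [ 0.3 -0.1  5.7]
-0.012 [-0.1 -0.8  5.5]
0.004 [0.1 0.1 5.3]
deck contact z 0.30419999999999997 4.986817848989109
-0.064 [ 0.3  0.5 -0.1]
-0.052 [ 0.8 -1.1  0.2]
-0.041 [-0.5 -0.6  0. ]
-0.03 [-0.9  0.4  0.2]
-0.019 [ 0.7 -0.4 -0.7]
-0.007 [-0.1 -0.4  0.4]
0.004 [-0.2  0.7 -1.1]
54.3333
[[273.9173 106.3902]
 [161.7065 106.7172]
 [367.977  292.9845]]
[[231.4729  18.4849]
 [112.2195  19.7697]
 [338.9462 231.382 ]]
55.4583
```

View pics/look2.png

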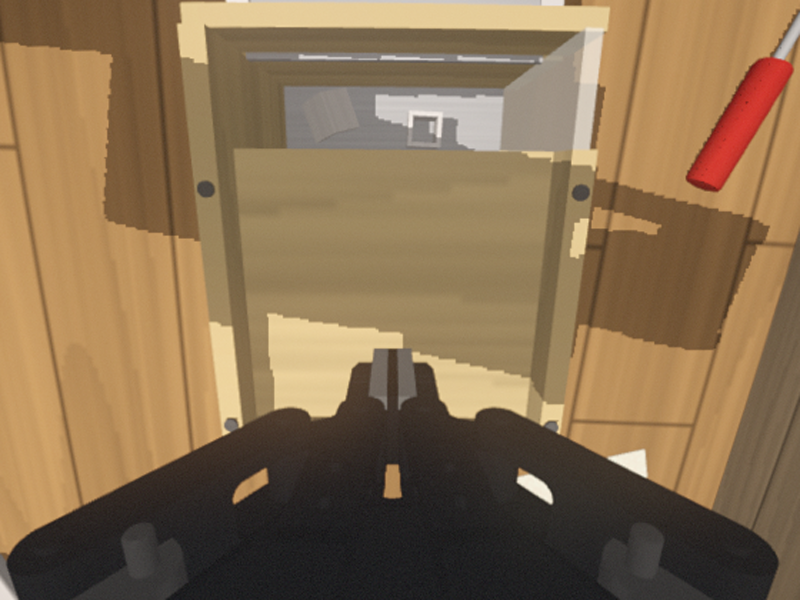

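Both offcuts lie on the chute floor (angle at (332,113), tube at (425,128)) and the ledge is clear. Crank back.

Run:
```python
from crank import *
off=np.array([.0023,.001,0])
ctrl.open_gripper();ctrl.goto(jig(0,0,.42),rot(JW+.8));ctrl.goto(*hp(3.6,off,.1));print(ctrl.read_state()["qpos"])
ctrl.servo_line(hp(3.6,off)[0],velocity=.08);print(ctrl.read_state()["wrist_force"])
ctrl.gripper_close(f_grip=60);s=ctrl.read_state();print(s["wrist_force"],s["width"])
if s["width"]>.016:
    t,o=turn(3.6,0.,off);ctrl.dwell(.3);s=ctrl.read_state();print(t,s["width"],s["time_s"])
    if t<.1:
        ctrl.open_gripper();ctrl.servo_line(hp(0,o,.12)[0],velocity=.15)
        ctrl.goto(jig(0,-.08,.45),rot(JW-.8))
        ctrl.goto(jig(0,-.08,.40),rot(JW));ctrl.dwell(.3)
        w=ctrl.capture("wrist");d=ctrl.capture("side")[160:310,160:360]
        cv2.imwrite("pics/end.png",cv2.hconcat([cv2.resize(w[:200,100:460],(432,240)),cv2.resize(d,(320,240))]))
        s=ctrl.read_state();print(s["wrist_force"],s["time_s"])
```

```text
[ 0.2191  0.3103  1.3983 -0.0006  1.4339 -1.8579]
[0.0077 0.226  0.5201]
[-1.5599  1.0424  2.2972] 0.018809732568441654
3.45 Frad -2.6 Ft -1.7 w 0.0184 [2.2035 0.9636 0.    ]
2.85 Frad -3.0 Ft -2.5 w 0.0186 [1.6916 0.9752 0.    ]
2.25 Frad -1.3 Ft -2.4 w 0.0189 [1.4248 1.1472 0.    ]
1.65 Frad -0.1 Ft -2.6 w 0.0186 [1.3579 1.2798 0.    ]
1.05 Frad 0.8 Ft -2.0 w 0.0182 [1.3434 1.2302 0.    ]
0.45 Frad 2.6 Ft -1.3 w 0.0186 [1.19   1.1169 0.    ]
0.0 0.018523249416019814 66.575
[-0.4966 -0.2041 -0.3725] 70.4333
```

View pics/end.png

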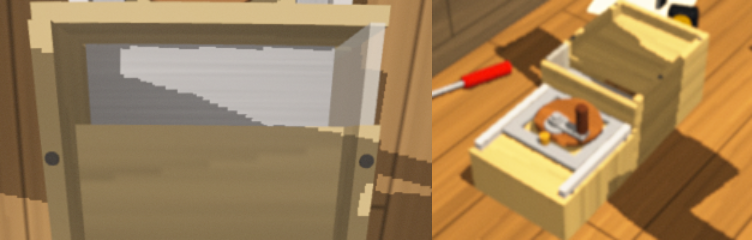

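The steel plate covers the whole mouth (rows 45–125), the ledge is empty, and the handle is back at its start side, with the robot clear of everything.

```bash
python3 -c "
from workcell import ctrl
print(ctrl.sign_off())"
```

```text
the job is handed in; nothing more can be done
None
```

I handed the job in at about 70 s: both offcuts present were pushed into the chute, the shutter is cranked shut, the reset knob is at its zero stop, and the tape and screw box were not touched. The hand-in returned no verdict.

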